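# Open the big carton of jars

### The job

Open up the big two-flap carton of jars: swing its left and its right flap outwards until each leans well back past upright, so that the jars lie open to view from above. Do not disturb the flap of the small carton that stands on the other side of the bench, and take the hand away when done.

Things in the scene. Friction and masses are not known exactly. Their poses are not given: they have to be found in the camera images.
- carton: Big cardboard carton, 200 (its x) by 160 (its y) by 120 mm high, fixed. Origin: centre of its underside, z up. Two top flaps, both ajar at the start, hinged along the rims of its left (+y) and right (-y) sides at y = +80 and -80 mm, z = 120 mm. Between their free edges lies a middle slot along x, 45 to 75 mm wide, into which a shut gripper fits. Jar tops inside are 33 mm below the rim.
- flap_left (a joint): Angle in rad of the carton's left (+y) flap: 0 shut and level, 1.57 upright, 3.14 level outwards, stop at 3.3; starts at 0.65 to 0.95. A 4 mm board, 192 mm along the hinge, 72 mm from hinge to free edge. Light stiff hinge: about 0.5 N at the free edge moves it, it stays where left. Can be pushed outwards from underneath by a fingertip in the slot, just above the rim.
- flap_right (a joint): The same for the carton's right (-y) flap: 0 shut, growing as it swings up and outwards, same size, hinge and start range.
- small_edge (a point): Middle of the free edge of the single flap of the small carton, a bystander (130 by 110 mm, 70 mm high; flap 122 mm long, ajar, hinged on the side away from the robot). The edge stands 110 to 145 mm above the bench. It must stay as it is.

How it is judged:
At the end, for the whole second after the job is handed in: Both flaps of the big carton rest open at more than 1.75 rad (10 degrees past upright), at rest, and the free edge of the small carton's flap is within 20 mm of where it started (value of joint each of flap_left, flap_right above 1.75 rad and velocity of joint flap_left between -0.1 and 0.1 rad/s and velocity of joint flap_right between -0.1 and 0.1 rad/s and distance of small_edge from where it was at the start of the episode below 0.02 m); the robot touches nothing.
It fails at once if the small carton's flap is moved by more than 20 mm (distance of small_edge from where it was at the start of the episode above 0.02 m).
It also fails if it takes over 38 s, if anything falls off the work surface, if the arm or the gripper's body presses on something with over 40 N, if the wrist force passes 120 N, or if a joint passes its speed limit or range.

### The arm

A 6-joint arm with a two-finger parallel gripper is mounted at the origin on the work surface. World frame = base frame: x ahead of the robot, y to its left, z up, the work surface at z = 0. Lengths are in m, angles in rad, forces in N, time in s.
With the tool pointing down it reaches from about 0.375 to 0.925 m from the base axis. Payload 5.7 kg.
Tool frame: the origin (TCP) lies midway between the tips of the shut fingers; the grasp point (between the pads) lies 19 mm behind it; z points along the fingers, x is the direction in which the jaws open and shut, and the axes are right-handed (so a half turn about z gives the same grasp; the last joint's range is limited). The gripper opens to 88 mm and grips with 3 to 60 N. Pads are 20 mm wide; open, the fingers measure 115 mm over their backs; the gripper's body (75 mm by 178 mm) begins 61 mm behind the grasp point.
Start: joints at [-1.31, 0.359, 1.51, -0, 1.272, -0.115], TCP at [0.22, -0.558, 0.19] pointing down, gripper open.
Joint ranges: [-2.97, 2.97], [-1.01, 2.36], [0.21, 2.38], [-0.96, 4.11], [0.2, 2.71], [-2.98, 2.98]. Speed limits (rad/s): [2.39, 2.39, 3.14, 3.14, 3.14, 3.14].

### API

Orientations are given as a unit quaternion [x, y, z, w].
In Python, from bench import move_ptp, servo_line, goto_joints, move_gripper, sleep, inverse_kinematics, capture, PlanningError, close_job, spot_in, silhouettes, current_clock, current_joint_pos, current_qvel, current_joint_torque, current_position, current_orientation, current_force, current_torque, current_finger_gap gives the robot as it stands. Calls block until the motion is done:
- move_ptp(position, orientation): joint-space move of the TCP to a pose.
- servo_line(position, orientation=None, rate=0.15, contact_N=None): straight line of the TCP; orientation=None keeps the orientation; rate is the mean speed in m/s. With contact_N (N) it stops when the force on the tool has changed by that much, and returns True; else False.
- goto_joints(angles): joint-space move.
- move_gripper(opening): finger opening in m; the grip force is fixed at half the most; returns when the fingers have stopped.
- sleep(seconds).
- inverse_kinematics(position, orientation): joint angles nearest the present ones, or None.
- capture(name): name is "scene" or "top"; returns a dict with "image" (384x512x3 uint8, blue, green, red), "range_z" (384x512 float32, m along the optical axis (not along the pixel's ray), 0 where there is no reading), "intrinsics" (3x3 intrinsics, pixels), "R" (3x3) and "t" (3): a world point X has camera coordinates R X + t. Camera axes: x right, y down, z forward; pixel columns grow to the right and rows downward; lengths in m; the calibration is good to about 2 mm. A picture is of the moment at which its call begins.
A pose or a line that the arm cannot do raises PlanningError and nothing moves.
- close_job(): hands the job in, once; it reports no verdict.
Trained networks look in the newest picture that a camera, given by its name, has taken for a name from the list of things; names that differ only in an ending like _2 or _b are one class to them, and where a whole thing is asked for, a point or a joint stands for the part that bears it (a point fixed in the world has none). Each returns a list of dicts, best first, with "conf" (0 to 1); they miss things now and then, are a little off and sometimes report something else, mostly with a low value. They report only what shows in the picture. A call takes as long as a camera call.
- spot_in(camera, query): "xy" ([column, row] in pixels, amid what is visible of it).
- silhouettes(camera, query): "region" (384x512 bool, what is visible of it) and "xy" ([column, row] in pixels, amid what is visible of it).
Readings, each from a call of its own:
- current_clock(): time.
- current_joint_pos(): joint angles.
- current_qvel(): joint speeds.
- current_joint_torque(): joint torques, N m.
- current_position(): TCP position.
- current_orientation(): TCP orientation.
- current_force(): force on the tool from outside, world axes, zero at the start.
- current_torque(): the same for the moment, N m.
- current_finger_gap(): finger opening in m.
Only numpy, scipy, OpenCV 4.12 (cv2) and the standard library are available. Lean on these libraries where they do the work, as an engineer would, in place of code of your own. Each camera call takes 0.05 s, during which the arm holds its last target. There are 200 camera calls.

## Working session

There is one attempt and no reset: what is moved stays moved. The work goes in short steps, each a Python script; the robot and the scene stay as the last script left them, time stands still between calls to the robot, and variables do not carry over. Pictures are saved under pics/ and viewed, about 8 in all and at most 12, crops included, and the job is handed in when it is done.

```bash
mkdir -p pics
cat > h.py <<'E'
import numpy as np, cv2
from bench import *
def cloud(c):
    z=c["range_z"]; v,u=np.indices(z.shape); K=c["intrinsics"]
    P=np.stack([(u-K[0,2])/K[0,0]*z,(v-K[1,2])/K[1,1]*z,z],-1)
    W=(P-c["t"])@c["R"]; W[z<=0]=np.nan
    return W
E
python3 - <<'E'
from h import *
ims=[]
for n in("scene","top"):
    c=capture(n); np.savez(f"{n}0.npz",**c); ims.append(c["image"])
    print(n,"campos",-c["R"].T@c["t"],(c["range_z"]>0).mean())
    W=cloud(c)
    for q in("carton","flap_left","flap_right","small_edge"):
        for d in silhouettes(n,q)[:3]:
            m=d["region"]; p=W[m]; p=p[~np.isnan(p[:,0])]
            print(q,round(d["conf"],2),d["xy"],m.sum(),np.round(np.nanpercentile(p,[2,50,98],axis=0),3).tolist() if len(p) else None)
cv2.imwrite("pics/a.png",cv2.resize(np.vstack(ims),None,fx=.78,fy=.78))
print(current_clock())
E
```

```text
scene campos [0.81004235 0.31157099 0.76246028] 0.9959716796875
carton 0.88 [333.5, 277.6] 14823 [[0.419, 0.119, 0.004], [0.535, 0.224, 0.121], [0.639, 0.315, 0.176]]
flap_left 0.6 [357.6, 293.4] 5151 [[0.454, 0.223, 0.105], [0.548, 0.268, 0.151], [0.632, 0.316, 0.177]]
flap_right 0.66 [315.8, 229.9] 2277 [[0.417, 0.115, 0.124], [0.509, 0.165, 0.153], [0.593, 0.214, 0.173]]
small_edge 0.55 [165.9, 146.6] 2704 [[0.503, -0.242, 0.073], [0.553, -0.189, 0.104], [0.605, -0.14, 0.134]]
top campos [0.42637128 0.00525264 0.97778867] 0.9958597819010416
carton 0.57 [173.3, 183.3] 6937 [[0.414, 0.114, 0.003], [0.517, 0.215, 0.127], [0.626, 0.31, 0.176]]
flap_left 0.68 [138.9, 170.3] 1133 [[0.453, 0.221, 0.124], [0.54, 0.269, 0.154], [0.628, 0.314, 0.178]]
small_edge 0.65 [344.9, 172.7] 1773 [[0.499, -0.241, 0.076], [0.547, -0.192, 0.107], [0.601, -0.144, 0.135]]
0.5
```

View pics/a.png

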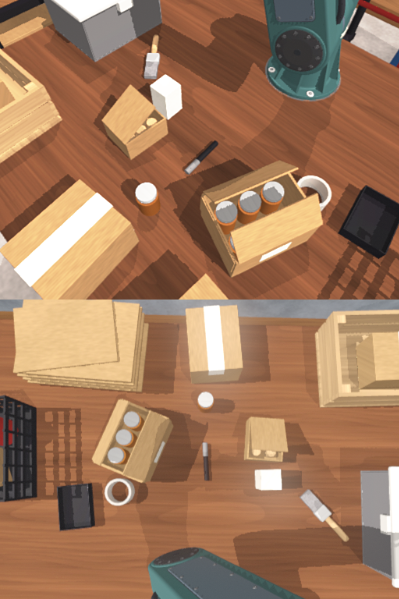

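The combined picture shows the big carton in the top view at about (173,183) full-res, with three jars in its slot. The small carton is at about (345,173), well to the right. Next I fit the flap planes and the yaw.

```bash
cat >> h.py <<'E'
def flaps(n,qs=("flap_left","flap_right")):
    c=capture(n); W=cloud(c)
    for q in qs:
        for d in silhouettes(n,q)[:1]:
            p=W[cv2.erode(d["region"].astype(np.uint8),np.ones((3,3)))>0]; p=p[~np.isnan(p[:,0])]
            rng=np.random.default_rng(0); best=None
            for _ in range(300):
                a=p[rng.choice(len(p),3,False)]; nn=np.cross(a[1]-a[0],a[2]-a[0]); L=np.linalg.norm(nn)
                if L<1e-6: continue
                i=abs((p-a[0])@nn/L)<.003
                if best is None or i.sum()>best.sum(): best=i
            s=p[best]; m=s.mean(0); nn=np.linalg.svd(s-m,full_matrices=False)[2][2]; nn*=np.sign(nn[2])
            r=cv2.minAreaRect(s[:,:2].astype(np.float32))
            h=np.cross(nn,[0,0,1]); h/=np.linalg.norm(h); h*=np.sign(h[0]); dn=np.cross(h,nn) 
            print(n,q,round(d["conf"],2),len(p),len(s),"mean",m.round(3),"n",nn.round(3),"tilt",np.arccos(nn[2]).round(3),"hinge yaw",np.arctan2(h[1],h[0]).round(3),
              "along",np.percentile((s-m)@h,[1,99]).round(3),"updown",np.percentile((s-m)@dn,[1,99]).round(3),"z",np.percentile(s[:,2],[1,99]).round(3))
            hi=s[s[:,2]>np.percentile(s[:,2],92)]; lo=s[s[:,2]<np.percentile(s[:,2],8)]
            print("  hi",hi.mean(0).round(3),"lo",lo.mean(0).round(3))
    return c
E
python3 - <<'E'
from h import *
a=flaps("scene"); b=flaps("top")
cv2.imwrite("pics/b.png",np.hstack([cv2.resize(a["image"][180:370,240:450],None,fx=1.9,fy=1.9),cv2.resize(b["image"][110:250,100:240],(399,361))]))
# rim of carton/jars in both
for n,c in(("s",a),("t",b)):
    W=cloud(c); 
    for d in silhouettes({"s":"scene","t":"top"}[n],"carton")[:1]:
        p=W[d["region"]]; p=p[(p[:,2]>.04)]
        r=cv2.minAreaRect((p[:,:2]*1000).astype(np.float32)); print(r)
print(current_clock())
E
```

```text
scene flap_left 0.55 4748 4739 mean [0.546 0.269 0.152] n [0.274 0.711 0.648] tilt 0.866 hinge yaw -0.368 along [-0.097  0.091] updown [-0.036  0.034] z [0.124 0.178]
  hi [0.537 0.25  0.176] lo [0.552 0.289 0.126]
scene flap_right 0.61 1903 1903 mean [0.507 0.166 0.152] n [-0.251 -0.645  0.722] tilt 0.764 hinge yaw -0.371 along [-0.093  0.089] updown [-0.031  0.036] z [0.127 0.173]
  hi [0.515 0.186 0.173] lo [0.488 0.147 0.129]
top flap_left 0.89 910 910 mean [0.54  0.267 0.155] n [0.277 0.713 0.644] tilt 0.871 hinge yaw -0.37 along [-0.089  0.091] updown [-0.033  0.031] z [0.129 0.178]
  hi [0.536 0.249 0.177] lo [0.545 0.287 0.131]
top flap_right 0.9 2175 2144 mean [0.498 0.165 0.15 ] n [-0.253 -0.647  0.719] tilt 0.768 hinge yaw -0.372 along [-0.09   0.092] updown [-0.032  0.033] z [0.126 0.172]
  hi [0.502 0.186 0.171] lo [0.487 0.145 0.128]
((498.4922790527344, 224.895751953125), (166.6055145263672, 262.04541015625), 68.9326171875)
((520.493408203125, 215.27328491210938), (166.84878540039062, 206.5387725830078), 68.87747955322266)
0.9
```

View pics/b.png

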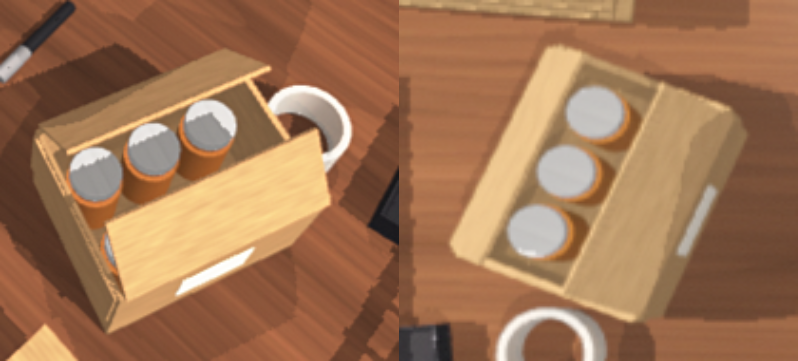

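Two views agree: yaw −0.37, centre about (0.521, 0.216), angles about 0.87 and 0.77, and slot centre at about +3 mm. The pushes will use the shut gripper, with its wide axis along the carton's x.

```bash
cat >> h.py <<'E'
from scipy.spatial.transform import Rotation as Ro
ex=np.array([np.cos(-.37),np.sin(-.37),0]); ey=np.array([-ex[1],ex[0],0]); C=np.array([.521,.216,0])
def quat(s):
    z=np.array([0,0,-1.]); x=s*ex; return Ro.from_matrix(np.stack([x,np.cross(z,x),z],1)).as_quat()
def P(y,z,x=0): return C+ex*x+ey*y+[0,0,z]
E
python3 - <<'E'
from h import *
p=current_position(); move_ptp([p[0],p[1],.36],current_orientation()); move_gripper(0)
o=[(s,inverse_kinematics(P(.003,.36),quat(s))) for s in(1,-1)]; print(o)
o=[(np.abs(np.array(j)-current_joint_pos()).max(),s) for s,j in o if j is not None]; s=min(o)[1]; print("s",s)
move_ptp(P(.003,.36),quat(s)); 
print(current_clock(), servo_line(P(.003,.132),rate=.15,contact_N=6),current_position(),current_force())
print(servo_line(P(.075,.132),rate=.08,contact_N=15),current_position(),current_force())
print(servo_line(P(.087,.132),rate=.05,contact_N=15),current_position(),current_force(),current_clock())
c=capture("scene"); cv2.imwrite("pics/c.png",c["image"])
E
```

```text
[(1, array([ 2.74831258e-01,  2.03073729e-01,  1.31820106e+00, -4.44089210e-16,
        1.62031787e+00,  6.44831258e-01])), (-1, array([ 2.74831258e-01,  2.03073729e-01,  1.31820106e+00, -4.44089210e-16,
        1.62031787e+00, -2.49676140e+00]))]
s 1
5.8833 False [0.52275479 0.21901737 0.13279535] [0.7225176  0.32835818 0.49837744]
False [0.54786128 0.28569139 0.13189541] [-0.15077256  0.17898674 -0.26674343]
False [0.5527226  0.29747906 0.13206488] [-0.75654839  0.59043994 -0.06834094] 8.9917
```

View pics/c.png

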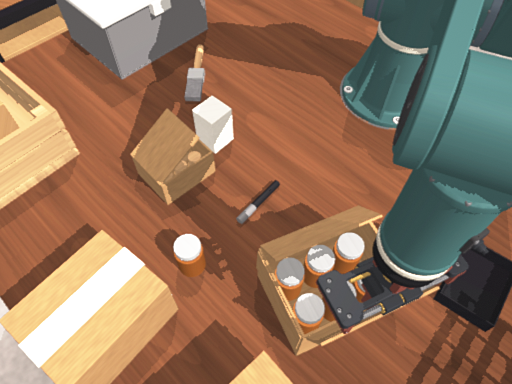

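Left push done: the flap is hidden behind the hand and the small carton is untouched at (170,155). Next is the right flap, then retreat and check.

Run:
```python
from h import *
servo_line(P(0,.132),rate=.15)
print(servo_line(P(-.075,.132),rate=.08,contact_N=15),current_position(),current_force())
print(servo_line(P(-.090,.132),rate=.05,contact_N=15),current_position(),current_force())
servo_line(P(-.02,.132),rate=.15); servo_line(P(0,.38),rate=.25)
move_ptp([.34,-.1,.40],current_orientation())
a=flaps("scene"); b=flaps("top")
cv2.imwrite("pics/d.png",np.hstack([cv2.resize(a["image"][180:370,240:450],None,fx=1.9,fy=1.9),cv2.resize(b["image"][110:250,100:240],(399,361))]))
for d in silhouettes("scene","small_edge")[:1]:
    p=cloud(a)[d["region"]]; print("small",np.nanpercentile(p,[2,50,98],axis=0).round(3).tolist())
print(current_clock())
```

```text
False [0.49404799 0.1461688  0.13199284] [ 0.34924667 -0.13146823  0.08001825]
False [0.48827685 0.13176183 0.13202429] [-0.13812329 -0.14604486  0.92627481]
scene flap_left 0.9 1428 1428 mean [0.563 0.305 0.163] n [-0.335 -0.863  0.379] tilt 1.182 hinge yaw -0.37 along [-0.096  0.089] updown [-0.027  0.036] z [0.13  0.188]
  hi [0.571 0.312 0.187] lo [0.557 0.293 0.132]
scene flap_right 0.96 3523 3517 mean [0.489 0.123 0.154] n [0.318 0.824 0.468] tilt 1.084 hinge yaw -0.369 along [-0.094  0.089] updown [-0.035  0.033] z [0.123 0.183]
  hi [0.483 0.11  0.181] lo [0.495 0.137 0.125]
top flap_left 0.87 1810 1804 mean [0.554 0.304 0.156] n [-0.337 -0.867  0.367] tilt 1.195 hinge yaw -0.371 along [-0.089  0.091] updown [-0.031  0.034] z [0.125 0.186]
  hi [0.557 0.314 0.184] lo [0.55  0.293 0.127]
top flap_right 0.75 856 856 mean [0.484 0.121 0.159] n [0.32  0.822 0.471] tilt 1.08 hinge yaw -0.371 along [-0.091  0.091] updown [-0.035  0.03 ] z [0.127 0.185]
  hi [0.475 0.111 0.184] lo [0.5   0.131 0.13 ]
small [[0.502, -0.242, 0.064], [0.554, -0.189, 0.104], [0.605, -0.14, 0.134]]
14.7833
```

View pics/d.png

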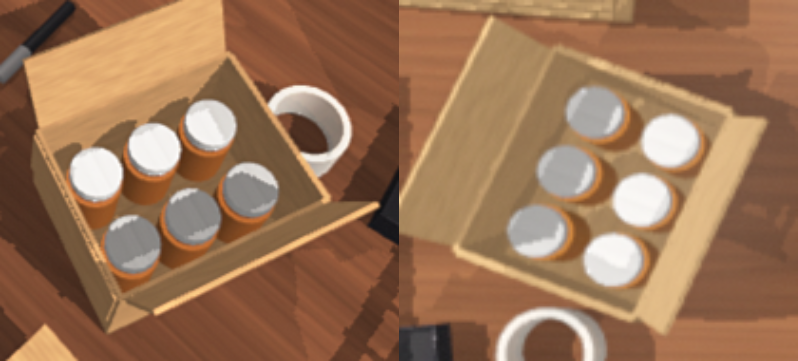

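Both flaps lean outwards at about 1.95 (left) and 2.06 rad (right), and all six jars are visible. Small carton is unchanged and the hand is clear.

```bash
python3 -c "
from h import *
print(current_force(),abs(np.array(current_qvel())).max(),current_clock()); close_job()"
```

```text
[-0.6747263  -0.55359084  0.6023677 ] 0.004670583473810464 14.7833
the job is handed in; nothing more can be done
```

I opened both flaps of the big carton and handed the job in at 14.8 s. I pushed each flap outwards with the shut gripper's fingertips from the middle slot, 12 mm above the rim. I then lifted the hand clear to about z = 0.40 m.

Last checks, made just before handing in:
- **Flaps:** the left one measures about 1.95 rad and the right one about 2.06 rad. The two cameras agree to within about 0.01 rad, and both readings are past the required 1.75. I did not measure flap velocities.
- **Jars:** all six lie open to view from above.
- **Small carton:** its flap measures the same as at the start to within about 1 mm. The one difference is the lowest edge of the detected outline, which read about 9 mm lower, most likely from the outline itself.
- **Forces:** neither push triggered its 15 N stop, and the readings taken after each push were about 1 N or less.

No checks failed.

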